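# Feed an offcut through the flap of a parts chute

### The job

Push the maple offcut that lies on the feed chute's deck along the deck with the fingertips, through under the hanging flap, until it slides down the metal slope into the catch tray. Then draw the fingers back out so that the flap swings fully shut behind it. Do not pick the offcut up, and leave the other blocks and cakes round the chute where they lie.

Things in the scene. Friction and masses are not known exactly. Their poses are not given: they have to be found in the camera images.
- chute: Fixed plywood feed chute, 452 x 120 mm. Origin on the bench under the flap; +x is the feed direction, +y left of it, z up. Level grey deck, top at z = 80 mm, 116 mm wide, from x = -200 (open end) to x = 0, then steel to the sill at x = 40 mm. Waxed wooden guides 12 mm high narrow like a funnel from 104 mm apart at x = -95 to 60 mm at x = -30, then run straight to x = -8 mm.
- chute_gate (a point): Point on the deck's top in the middle of the channel, right under the shut flap; axes as the chute's. The flap hangs here between two posts, 90 mm apart inside, tops 58 mm above the deck. No bar joins the posts: fingers pointing down can move along the middle between them.
- chute_tray (a point): Centre of the catch tray's steel floor, 8 mm above the bench, x = 175 mm in the chute's frame; floor from x = 125 to 240 mm, 100 mm wide. A smooth steel slope falls to it at 45 degrees from the sill (the deck's end, 40 mm past the flap). Side walls 100 mm, end wall 60 mm high.
- flap (a joint): Angle of the hanging aluminium flap, rad: 0 = hangs shut, grows as the lower edge swings downstream (chute +x) and up, stop at 1.5. It pivots on stub pins 52 mm above the deck, swings downstream only and falls shut by its own weight (30 g). The offcut's front pushes it open, to about 1.05 rad.
- flap_bar (a point): Centre of the flap's crossbar, moving with it. The flap is a U, 88 mm wide, 3 mm thick: crossbar 3 to 17 mm above the deck when shut, two 8 mm wide side arms, an open notch 72 mm wide above the bar. Fingers behind the offcut may pass up to 28 mm beyond the flap's plane, no further (the raised bar stops them); the flap cannot shut on fingers there that are lower than 17 mm above the deck.
- offcut: Maple offcut, plain pale block 44 x 76 x 28 mm (x, y, z), about 66 g. Origin: centre of its underside; long side along its y. Starts on the deck before the guides, up to 15 mm and 15 degrees off the feed line. Pushed from behind, the guides square it; it tips over the sill and slides off by itself when its rear is about 2 mm past the flap's plane (allow 5 to 20 mm more).
- cork: Bystander: brown cork block 45 x 70 x 30 mm on the bench left of the chute. Origin at the centre of its underside.
- rosin_cake: Bystander: round dark amber cake of rosin, 43 mm across, 16 mm high, on the bench left of the chute. Origin at the centre of its underside.
- sander: Bystander: small block wrapped in reddish sandpaper, 32 x 58 x 24 mm, on the bench right of the chute. Origin at the centre of its underside.
- wax: Bystander: yellow cake of beeswax 30 x 50 x 22 mm, on the bench right of the chute. Origin at the centre of its underside.
Things that resemble listed ones, but are neither listed nor needed, are in the scene too. What is shaped like the offcut but black is not meant.

How it is judged:
By the outcome, as a careful person would: the job done as asked, in the order asked, and still so for the second after the job is handed in, with the robot touching nothing.
It also fails if it takes over 48 s, if anything falls off the work surface, if the arm or the gripper's body presses on something with over 40 N, if the wrist force passes 120 N, or if a joint passes its speed limit or range.

### The arm

A 6-joint arm with a two-finger parallel gripper is mounted at the origin on a cart in front of the work surface, level with it; the furniture and walls round the work are solid. World frame = base frame: x ahead of the robot, y to its left, z up, the work surface at z = 0. Lengths are in m, angles in rad, forces in N, time in s.
With the tool pointing down it reaches from about 0.25 to 0.725 m from the base axis. Payload 9.7 kg.
Tool frame: the origin (TCP) lies at the very end of the fingers, on their centre line; the grasp point (between the pads) lies arm.grasp_offset behind it (arm.grasp_offset is the distance from the TCP to the grasp point, in m); z points along the fingers, y is the line along which they close (so a half turn about z gives the same grasp; the last joint's range is limited). The gripper opens to 85 mm and grips with 20 to 120 N. Pads are 22 mm wide; open, the fingers measure 114 mm over their backs; the gripper's body (76 mm by 85 mm) begins 54 mm behind the grasp point. The pads swing forward as they close: fully open they stand 13 mm farther back than shut.
Start: joints at [-1.117, 0.087, 0.176, 1.66, 0, 1.571], TCP at [0.241, -0.494, 0.231] pointing down, gripper open.
Joint ranges: [-3.13, 3.13], [-0.85, 1.81], [-1.15, 1.24], [-2.2, 2.28], [-1.44, 1.52], [-3.14, 3.14]. Speed limits (rad/s): [2.22, 2.22, 2.57, 3.14, 3.14, 3.14].

### API

Orientations are given as a rotation vector (axis times angle).
In Python, from station import observe, get_image, calibration, close_job, arm gives the robot as it stands.
- The arm moves only by the tool arm_command, never from a script. Its argument "series" is a list of rows, each a list of 5 numbers: the opening, from -1 (shut) to 1 (fully open), so that 0 is half open, then the shift along the tool's x, y, z in cm, then the turn about the tool's z in rad. A call has 1 to 10 rows; each row is the pose to reach, as a shift and turn from the pose commanded when the call began, along the tool's axes at that moment; what a row does not reach only later rows make up. A row lasts 1/10 s, in which the tool goes at most 50 mm and 8.59 degrees, less where a joint would pass 70% of its speed; a pose out of reach is approached as far as the arm can. A call with a gripper value outside its range is refused whole. The fingers move at their own pace and stop on an object; "squeeze" is the grip in N (left out, the last holds). Time passes only in rows, so rows that repeat a pose let the fingers close. It gives the time, the measured TCP pose, the force, the opening and the grip force at its end, in the units of the state.
- observe(): the state, without advancing time (a new reading comes with each control period).
- get_image(name): name is "scene" or "side" or "wrist"; returns the picture (420x560x3 uint8, blue, green, red); there is no depth.
- calibration(name): a dict with "vertical_fov" (degrees; the focal length in pixels is half the picture's height over the tangent of half this angle, whatever the lens; pixels are square), "cx", "cy" (the principal point, pixels), "eye" and "rotation" of the camera in the world; the wrist camera has in their place "mount" (4x4, takes a point from camera to tool coordinates, whose origin is the TCP and whose axes are the flange's). Camera axes: x right, y up, looking along -z (the intrinsics and any distortion apply to the point x, -y, -z); pixel columns grow to the right and rows downward; lengths in m; the calibration is good to about 2 mm. A picture is of the moment at which its call begins: read the wrist's pose just before it. calibration takes no time and is no camera call.
- close_job(): hands the job in; it is judged then, once.
The state is a dict: "clock": time; "joint_pos": joint angles; "joint_velocities": joint speeds; "joint_torque": joint torques, N m; "eef_pos": TCP position; "tcp_rot": TCP orientation; "force": force on the tool from outside, world axes, zero at the start; "ft_torque": the same for the moment, N m; "finger_gap": finger opening in m; "finger_force": force on a finger pad.
Only numpy, scipy, OpenCV 4.12 (cv2) and the standard library are available. Lean on these libraries where they do the work, as an engineer would, in place of code of your own. Each camera call takes 0.05 s, during which the arm holds its last target. There are 200 camera calls.

## Working session

There is one attempt and no reset: what is moved stays moved. The work goes in short steps, Python scripts to look and compute and a tool call to move; the robot and the scene stay as the last step left them, time stands still between calls to the robot, and variables do not carry over. Pictures are saved under pics/ and viewed, at most 10 in all, crops included, and the job is handed in when it is done.

Besides the shell and the picture viewer there is one more tool, called as name(argument=value, ...), one argument or row to a line, values as JSON. arm_command: Moves the arm, as the interface text tells. Its arguments: {"type":"object","properties":{"series":{"type":"array","items":{"type":"array","items":{"type":"number"}}},"squeeze":{"type":"number"}},"required":["series"]}

```bash
mkdir -p pics; ls; python3 - <<'E'
from station import *
import cv2
for n in("scene","side"):
    cv2.imwrite(f"pics/{n}0.png",get_image(n)); c=calibration(n); print(n,c)
s=observe(); print(s); print(arm.grasp_offset); print(calibration("wrist"))
E
```

```text
pics
scene {'vertical_fov': 47.885374692283264, 'cx': 284.7421778821699, 'cy': 205.19697581662376, 'eye': array([0.09964568, 0.58710884, 0.67757254]), 'rotation': array([ 0.4149173 , -1.04307874, -2.20789141])}
side {'vertical_fov': 45.356208164083796, 'cx': 285.25322676791257, 'cy': 210.7995814359352, 'eye': array([ 0.62516828, -0.81762316,  0.66071701]), 'rotation': array([0.98969538, 0.00104334, 0.04862521])}
{'clock': 0.1, 'joint_pos': array([-1.11701643e+00,  8.74066404e-02,  1.75233141e-01,  1.65978495e+00,
       -3.07095961e-05,  1.57080540e+00]), 'joint_velocities': array([-0.00095226, -0.00105663,  0.00194057, -0.00157249,  0.00090885,
       -0.00193145]), 'joint_torque': array([ 7.59094510e-04, -5.21563411e+01,  4.65652978e+01,  1.59761152e-02,
        9.14026486e-05,  2.56054165e-05]), 'eef_pos': array([ 0.2410092 , -0.49416922,  0.23066324]), 'tcp_rot': array([-3.05998244e+00, -7.06428818e-01,  4.57479539e-04]), 'force': array([ 0.21882451, -0.42123372,  0.05374784]), 'ft_torque': array([0.02298983, 0.03615745, 0.00463208]), 'finger_force': 0.0, 'finger_gap': 0.08523024358872251}
0.0187
{'vertical_fov': 69.06005223122924, 'cx': 282.72802016229446, 'cy': 210.8387006779669, 'mount': array([[-9.36302597e-04,  9.65889699e-01,  2.58952145e-01,
         6.60777829e-02],
       [ 9.99999379e-01,  7.47819823e-04,  8.26371034e-04,
        -6.55200074e-04],
       [ 6.04533722e-04,  2.58952758e-01, -9.65889799e-01,
        -1.43143615e-01],
       [ 0.00000000e+00,  0.00000000e+00,  0.00000000e+00,
         1.00000000e+00]])}
```

View pics/scene0.png

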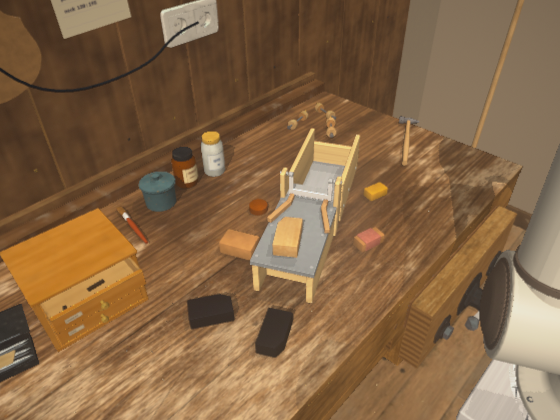

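View pics/side0.png

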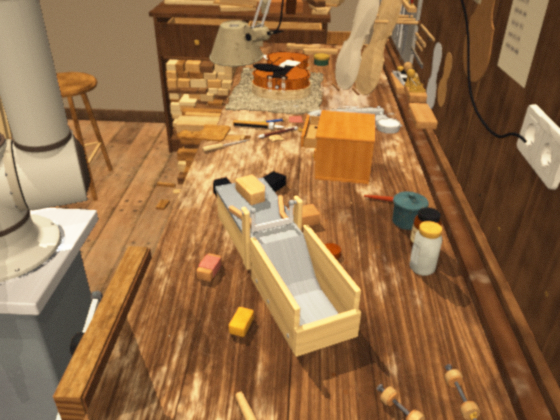

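The offcut is the pale block on the deck at scene (288,236), side (251,188). Other things it could be taken for are the cork at scene (239,245), which is brown and on the bench, and the black blocks at (211,310) and (275,332). Next I'll take a close crop of each view.

```bash
python3 - <<'E'
import cv2
a=cv2.imread("pics/scene0.png")[120:300,230:380]; cv2.imwrite("pics/sc1.png",cv2.resize(a,None,fx=3.3,fy=3.3,interpolation=cv2.INTER_CUBIC))
a=cv2.imread("pics/side0.png")[165:355,205:365]; cv2.imwrite("pics/sd1.png",cv2.resize(a,None,fx=3.1,fy=3.1,interpolation=cv2.INTER_CUBIC))
E
```

```text
(no output)
```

View pics/sc1.png

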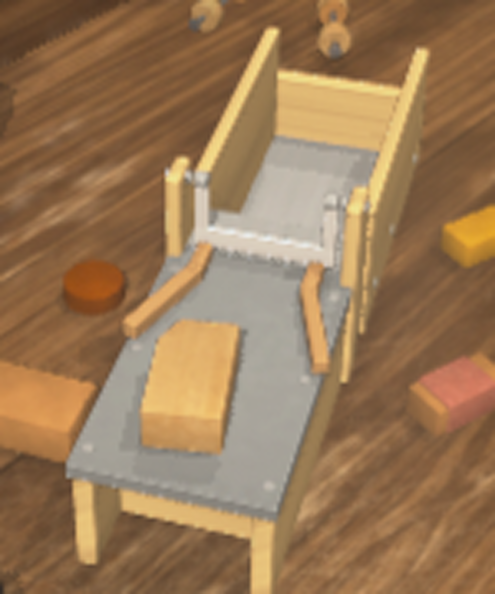

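View pics/sd1.png

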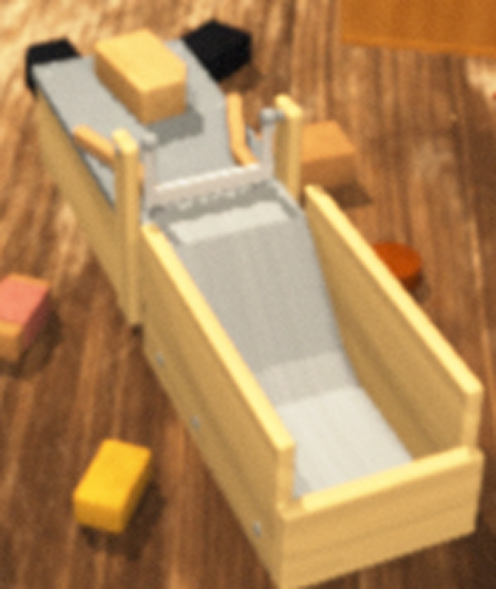

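The crops confirm the choice: a plain pale block on the deck with its long side along the feed. Its top corners are at about (142,412), (222,422) and (240,325) in the scene crop. Next I'll fit the chute and the block.

```bash
cat > h.py <<'E'
import numpy as np
from station import calibration
from scipy.spatial.transform import Rotation as R
def proj(c,P,eye=None,Rm=None):
    P=np.atleast_2d(P)
    Rm=R.from_rotvec(c["rotation"]).as_matrix() if Rm is None else Rm
    q=(P-(c["eye"] if eye is None else eye))@Rm
    f=210/np.tan(np.radians(c["vertical_fov"])/2)
    return np.c_[c["cx"]+f*q[:,0]/-q[:,2], c["cy"]-f*q[:,1]/-q[:,2]]
def place(p,L):
    c,s=np.cos(p[2]),np.sin(p[2]); L=np.atleast_2d(L)
    return np.c_[p[0]+c*L[:,0]-s*L[:,1],p[1]+s*L[:,0]+c*L[:,1],L[:,2]]
E
cat > fit.py <<'E'
from h import *
from scipy.optimize import least_squares as ls
cs,cd=calibration("scene"),calibration("side")
S=lambda a:np.array(a)/3.3+[230,120]; D=lambda a:np.array(a)/3.1+[205,165]
def fit(sl,sp,dl,dp,starts):
    sl,dl=np.array(sl)/1e3,np.array(dl)/1e3
    f=lambda p:np.r_[proj(cs,place(p,sl))-S(sp),proj(cd,place(p,dl))-D(dp)].ravel()
    r=min((ls(f,x,loss="soft_l1") for x in starts),key=lambda r:r.cost); print(r.x.round(4),np.degrees(r.x[2]).round(1)); print(f(r.x).reshape(-1,2).round(1).tolist()); return r.x
st=[[.45,.0,a] for a in np.arange(-3,3.2,.8)]
c=fit([[-200,58,80],[-200,-58,80],[-95,52,92],[-95,-52,92],[0,44,97],[0,-44,97]],[[68,472],[275,515],[124,322],[328,365],[205,218],[331,245]],
 [[-200,-58,80],[-200,58,80],[252,-60,0],[252,60,0],[0,-44,97],[0,44,97]],[[32,65],[183,42],[283,587],[477,530],[150,188],[265,165]],st)
o=fit([[-38,22,108],[-38,-22,108],[38,-22,108],[-38,-22,80],[-38,22,80]],[[142,412],[222,422],[240,325],[222,450],[142,445]],
 [[-38,-22,108],[-38,22,108],[38,22,108],[38,-22,108]],[[97,45],[148,30],[187,70],[133,88]],[[c[0]-.13*np.cos(c[2]),c[1]-.13*np.sin(c[2]),c[2]]])
cc,ss=np.cos(c[2]),np.sin(c[2]); d=o[:2]-c[:2]
print("offcut in chute mm",1e3*(cc*d[0]+ss*d[1]),1e3*(-ss*d[0]+cc*d[1]),np.degrees(o[2]-c[2]))
E
python3 fit.py
```

```text
[ 5.7650e-01  8.0000e-04 -1.1137e+00] -63.8
[[-1.8, -2.6], [0.1, -2.0], [2.6, 0.5], [-5.5, -2.4], [-4.0, 1.5], [0.3, 0.6], [-1.2, 0.4], [-2.1, -1.5], [-0.1, 2.3], [-0.3, -0.4], [-2.4, 0.4], [1.6, -1.7]]
[ 0.5201  0.125  -1.0014] -57.4
[[-0.8, -0.9], [0.1, -1.0], [0.9, -0.2], [-0.1, 1.9], [-0.4, 0.5], [-3.4, -1.1], [-2.0, -0.8], [1.5, 1.6], [0.5, 0.8]]
offcut in chute mm -136.41031497433355 4.208963064462501 6.432489053137834
```

Chute frame is at about (0.5765, 0.0008) with the feed at -63.8°. The offcut's centre is near chute x = -136, turned 6°. I'll move high above the spot behind it, fingers shut and tool x pointing upstream.

arm_command(
  series=[
    [-1,4,-4,0,-0.15],
    [-1,8,-8,0,-0.3],
    [-1,12,-12,0,-0.45],
    [-1,16,-15,0,-0.6],
    [-1,20,-19,0,-0.75],
    [-1,24,-23,0,-0.9],
    [-1,28,-27,0,-1.05],
    [-1,32,-31,0,-1.2],
    [-1,36,-35,0,-1.35],
    [-1,40,-39,0,-1.5],
  ],
)

```text
clock: 1.1
eef_pos: [0.4105, -0.022, 0.2313]
tcp_rot: [1.75, 2.609, 0.0]
force: [1.3, -0.6, 0.4]
finger_gap: -0.0
finger_force: 0.0
```

```bash
cat > go.py <<'E'
import sys; from h import *; from station import observe
C=[.5765,.0008,-1.1137]   # chute pose
def rel(tx,ty,z,s=None):
    s=s or observe(); Rm=R.from_rotvec(s["tcp_rot"]).as_matrix(); p=s["eef_pos"]
    t=place(C,[tx/1e3,ty/1e3,z/1e3])[0]
    ang=np.arctan2(Rm[1,0],Rm[0,0]); turn=-((C[2]+np.pi-ang+np.pi)%(2*np.pi)-np.pi)
    w=p-np.array([C[0],C[1],0]); u=np.array([np.cos(C[2]),np.sin(C[2])])
    print("t",s["clock"],"chute pos",(1e3*np.array([w[:2]@u,w[1]*u[0]-w[0]*u[1],p[2]])).round(1),"F",s["force"].round(1),"gap",round(s["finger_gap"],4),"tilt",Rm[2].round(3),"j",s["joint_pos"].round(2))
    print("shift cm",(Rm.T@(t-p)*100).round(2),"turn",round(turn,3))
if __name__=="__main__": rel(*map(float,sys.argv[1:4]))
E
python3 go.py -203 2 231
```

```text
t 1.1 chute pos [ -52.7 -159.   231.3] F [ 1.3 -0.6  0.4] gap -0.0 tilt [-0.  0. -1.] j [-0.05 -0.24 -0.13  1.68 -0.    1.13]
shift cm [16.08 15.04  0.03] turn -0.068
```

arm_command(
  series=[
    [-1,0,0,0,0],
    [-1,0,0,0,0],
    [-1,0,0,0,0],
    [-1,0,0,0,0],
  ],
)

```text
clock: 1.5
eef_pos: [0.4102, -0.0253, 0.2313]
tcp_rot: [1.762, 2.601, -0.0]
force: [-0.0, 0.2, 0.0]
finger_gap: 0.0003
finger_force: 0.0
```

```bash
python3 go.py -203 2 231
```

```text
t 1.5 chute pos [ -49.9 -160.7  231.3] F [-0.   0.2  0. ] gap 0.0003 tilt [-0. -0. -1.] j [-0.06 -0.24 -0.13  1.68 -0.    1.13]
shift cm [16.51 15.05  0.02] turn -0.077
```

arm_command(
  series=[
    [-1,3,3,0,-0.077],
    [-1,6,6,0,-0.077],
    [-1,9,9,0,-0.077],
    [-1,12,11.5,0,-0.077],
    [-1,15,14,0,-0.077],
    [-1,16.5,15,0,-0.077],
    [-1,16.5,15,0,-0.077],
    [-1,16.5,15,0,-0.077],
    [-1,16.5,15,0,-0.077],
  ],
)

```text
clock: 2.4
eef_pos: [0.4879, 0.1835, 0.2316]
tcp_rot: [1.659, 2.668, 0.0]
force: [-0.4, 0.1, 0.1]
finger_gap: -0.0
finger_force: 0.0
```

```bash
python3 - <<'E'
from go import *; from station import get_image; import cv2
rel(-203,2,231); s=observe()
im=get_image("wrist"); cv2.imwrite("pics/w0.png",im)
c=calibration("wrist"); M=c["mount"]; Rt=R.from_rotvec(s["tcp_rot"]).as_matrix()
eye=s["eef_pos"]+Rt@M[:3,3]; Rm=Rt@M[:3,:3]
np.savez("w0.npz",eye=eye,Rm=Rm)
for nm,L in dict(deckL=[-200,58,80],deckR=[-200,-58,80],gL=[-95,52,92],gR=[-95,-52,92],barL=[0,44,97],barR=[0,-44,97]).items(): print(nm,proj(c,place(C,np.array(L)/1e3),eye,Rm).round(0))
E
```

```text
t 2.4 chute pos [-203.     1.1  231.6] F [-0.4  0.1  0.1] gap -0.0 tilt [-0.  0. -1.] j [ 0.36  0.02  0.1   1.66 -0.    1.47]
shift cm [-0.    0.09  0.06] turn 0.001
deckL [[339. 201.]]
deckR [[222. 201.]]
gL [[331. 302.]]
gR [[231. 302.]]
barL [[321. 381.]]
barR [[241. 381.]]
```

View pics/w0.png

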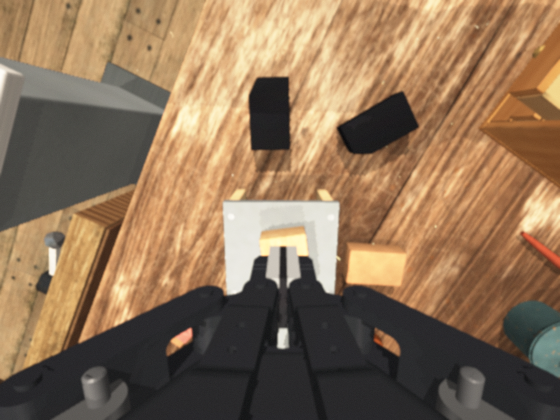

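The wrist view shows the deck's open edge at row 201, columns 224 to 338, where predicted. The offcut's rear top edge runs from (260,235) to (306,229).

```bash
python3 - <<'E'
from go import *; from scipy.optimize import fsolve
c=calibration("wrist"); w=np.load("w0.npz")
for px in [(260,235),(306,229)]:
    print(fsolve(lambda q:proj(c,place(C,[q[0],q[1],.108]),w["eye"],w["Rm"])[0]-px,[-.17,0])*1e3)
E
```

```text
[-174.57564258  -19.22688642]
[-180.40629495   23.17455795]
```

Rear centre is at chute (-177, 2), yaw about 8°. The fingers would stand about 11 mm behind it, so I'm going down to about 8 mm above the deck.

arm_command(
  series=[
    [-1,0,0.1,4,0],
    [-1,0,0.1,8,0],
    [-1,0,0.1,11,0],
    [-1,0,0.1,13,0],
    [-1,0,0.1,14.3,0],
    [-1,0,0.1,14.3,0],
    [-1,0,0.1,14.3,0],
  ],
)

```text
clock: 3.15
eef_pos: [0.4892, 0.1851, 0.0894]
tcp_rot: [1.657, 2.668, 0.001]
force: [0.8, 0.6, 0.6]
finger_gap: 0.0001
finger_force: 0.0
```

```bash
python3 go.py -80 0 88
```

```text
t 3.15 chute pos [-203.9    3.    89.4] F [0.8 0.6 0.6] gap 0.0001 tilt [-0.     0.001 -1.   ] j [ 0.36  0.01 -0.17  1.38 -0.    1.47]
shift cm [-12.39  -0.33   0.14] turn 0.002
```

arm_command(
  series=[
    [-1,-0.6,0,0,0],
    [-1,-1.2,0,0,0],
    [-1,-1.8,0,0,0],
    [-1,-2.4,-0.1,0,0],
    [-1,-3.0,-0.1,0,0],
    [-1,-3.6,-0.1,0,0],
    [-1,-4.2,-0.2,0,0],
    [-1,-4.8,-0.2,0,0],
    [-1,-5.4,-0.2,0,0],
    [-1,-6,-0.2,0,0],
  ],
)

```text
clock: 4.15
eef_pos: [0.5139, 0.1303, 0.0883]
tcp_rot: [-1.656, -2.669, 0.0]
force: [-1.2, 1.5, 1.0]
finger_gap: 0.0
finger_force: 0.6
```

```bash
python3 - <<'E'
from go import *; from station import get_image; import cv2
rel(-80,0,88)
a=cv2.resize(get_image("scene")[120:300,230:380],None,fx=2.6,fy=3.3); b=cv2.resize(get_image("side")[165:355,205:365],(390,594))
cv2.imwrite("pics/p1.png",np.hstack([a,b]))
E
```

```text
t 4.15 chute pos [-143.9    1.    88.3] F [-1.2  1.5  1. ] gap 0.0 tilt [ 0. -0. -1.] j [ 0.25  0.03 -0.16  1.38  0.    1.36]
shift cm [-6.39 -0.12  0.03] turn 0.003
```

View pics/p1.png

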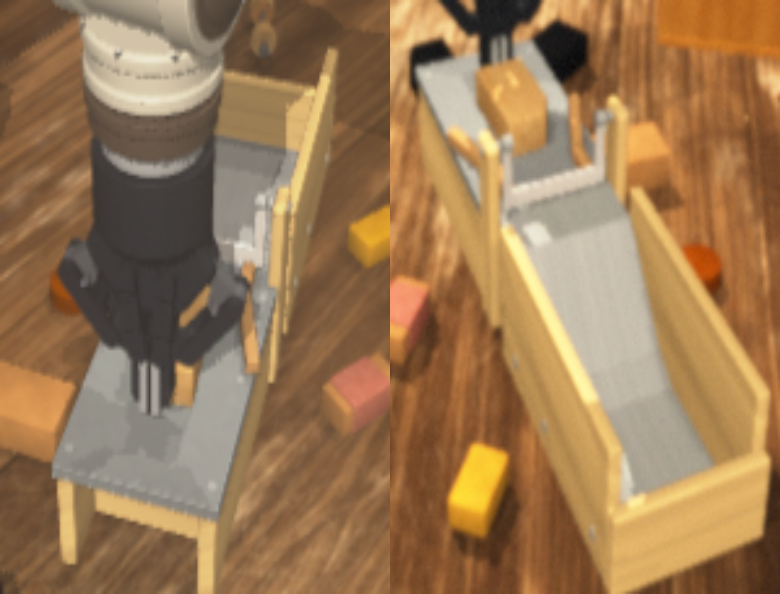

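The block moves ahead of the fingers and is nearly square (side crop, about (515,105)). I'll keep pushing into the funnel.

arm_command(
  series=[
    [-1,-0.6,0,0,0],
    [-1,-1.2,0,0,0],
    [-1,-1.8,-0.1,0,0],
    [-1,-2.4,-0.1,0,0],
    [-1,-3.0,-0.1,0,0],
    [-1,-3.6,-0.1,0,0],
    [-1,-4.2,-0.1,0,0],
    [-1,-4.8,-0.1,0,0],
    [-1,-5.4,-0.1,0,0],
    [-1,-6,-0.1,0,0],
  ],
)

```text
clock: 5.25
eef_pos: [0.5396, 0.0761, 0.0883]
tcp_rot: [-1.656, -2.669, -0.0]
force: [-0.3, -0.0, 0.3]
finger_gap: -0.0
finger_force: 0.1
```

```bash
python3 - <<'E'
from go import *; from station import get_image; import cv2
rel(5,0,88)
a=cv2.resize(get_image("scene")[120:300,230:380],None,fx=2.6,fy=3.3); b=cv2.resize(get_image("side")[165:355,205:365],(390,594))
cv2.imwrite("pics/p2.png",np.hstack([a,b]))
E
```

```text
t 5.25 chute pos [-83.9   0.2  88.3] F [-0.3 -0.   0.3] gap -0.0 tilt [ 0. -0. -1.] j [ 0.14  0.07 -0.12  1.38  0.    1.25]
shift cm [-8.89 -0.04  0.03] turn 0.003
```

View pics/p2.png

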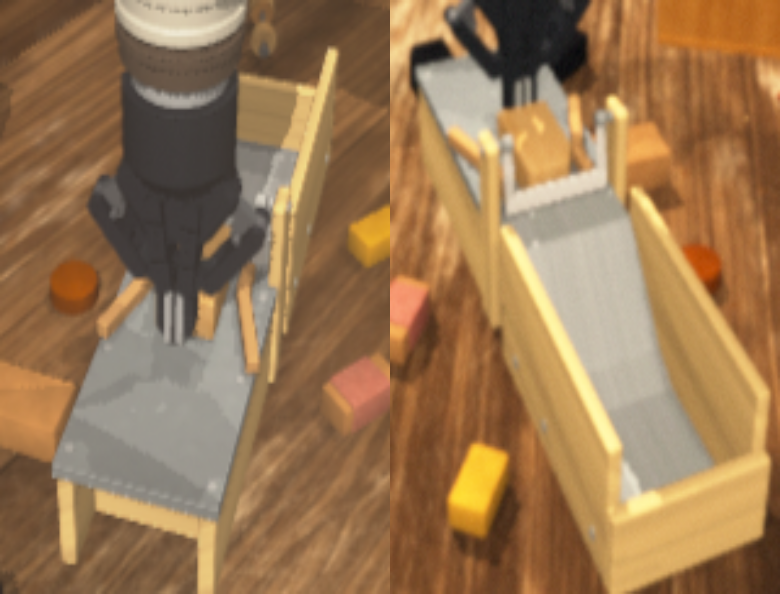

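The offcut is in the channel, square, with its front at the flap. Next is another 6 cm.

arm_command(
  series=[
    [-1,-0.6,0,0,0],
    [-1,-1.2,0,0,0],
    [-1,-1.8,0,0,0],
    [-1,-2.4,0,0,0],
    [-1,-3.0,0,0,0],
    [-1,-3.6,0,0,0],
    [-1,-4.2,0,0,0],
    [-1,-4.8,0,0,0],
    [-1,-5.4,0,0,0],
    [-1,-6,0,0,0],
  ],
)

```text
clock: 6.35
eef_pos: [0.5663, 0.0223, 0.0883]
tcp_rot: [1.656, 2.669, 0.0]
force: [-0.3, 0.5, 0.6]
finger_gap: -0.0
finger_force: 0.3
```

```bash
python3 go.py 5 0 88
```

```text
t 6.35 chute pos [-23.8   0.4  88.3] F [-0.3  0.5  0.6] gap -0.0 tilt [-0.  0. -1.] j [ 0.04  0.12 -0.06  1.39 -0.    1.15]
shift cm [-2.88 -0.04  0.03] turn 0.003
```

arm_command(
  series=[
    [-1,-0.6,0,0,0],
    [-1,-1.2,0,0,0],
    [-1,-1.8,0,0,0],
    [-1,-2.3,0,0,0],
    [-1,-2.7,0,0,0],
    [-1,-2.7,0,0,0],
    [-1,-2.7,0,0,0],
    [-1,-2.7,0,0,0],
  ],
)

```text
clock: 7.15
eef_pos: [0.5779, -0.0013, 0.0882]
tcp_rot: [-1.656, -2.669, 0.0]
force: [-0.6, 0.5, -0.3]
finger_gap: 0.0001
finger_force: 0.1
```

```bash
python3 - <<'E'
from go import *; from station import get_image; import cv2
rel(-120,0,88)
b=cv2.resize(get_image("side")[165:355,205:365],(500,594))
cv2.imwrite("pics/p3.png",b)
E
```

```text
t 7.15 chute pos [ 2.5  0.4 88.2] F [-0.6  0.5 -0.3] gap 0.0001 tilt [ 0. -0. -1.] j [-0.    0.15 -0.04  1.39  0.    1.11]
shift cm [12.25  0.    0.02] turn 0.003
```

View pics/p3.png

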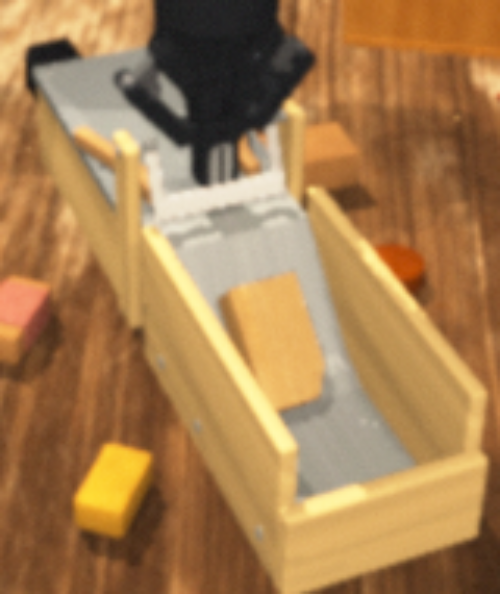

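The offcut is on the slope below the sill, at crop (275,340), and the flap rests on the fingers. I'll draw straight back out and then lift.

arm_command(
  series=[
    [-1,1,0,0,0],
    [-1,2,0,0,0],
    [-1,3.5,0,0,0],
    [-1,5,0,0,0],
    [-1,7,0,0,0],
    [-1,9,0,0,0],
    [-1,11,0,0,0],
    [-1,13,0,0,0],
    [-1,15,0,-2,0],
    [-1,16,0,-5,0],
  ],
)

```text
clock: 8.2
eef_pos: [0.5046, 0.1438, 0.1374]
tcp_rot: [-1.653, -2.669, 0.003]
force: [-0.2, 0.7, 0.2]
finger_gap: -0.0001
finger_force: 0.0
```

arm_command(
  series=[
    [-1,2,0,-3,0],
    [-1,4,0,-6,0],
    [-1,6,0,-9,0],
    [-1,7,0,-10,0],
    [-1,7,0,-10,0],
    [-1,7,0,-10,0],
    [-1,7,0,-10,0],
    [-1,7,0,-10,0],
    [-1,7,0,-10,0],
    [-1,7,0,-10,0],
  ],
)

```text
clock: 9.2
eef_pos: [0.476, 0.2043, 0.2379]
tcp_rot: [-1.657, -2.669, 0.001]
force: [0.5, 0.2, -0.6]
finger_gap: -0.0003
finger_force: 0.0
```

```bash
python3 - <<'E'
from go import *; from station import get_image; import cv2
rel(-120,0,88)
a=cv2.resize(get_image("scene")[120:300,230:380],None,fx=2.6,fy=3.3); b=cv2.resize(get_image("side")[165:355,205:365],(390,594))
cv2.imwrite("pics/p4.png",np.hstack([a,b]))
E
```

```text
t 9.2 chute pos [-227.    -0.4  237.9] F [ 0.5  0.2 -0.6] gap -0.0003 tilt [ 0.    -0.001 -1.   ] j [0.41 0.01 0.11 1.67 0.   1.52]
shift cm [-10.7    0.02  14.99] turn 0.002
```

View pics/p4.png

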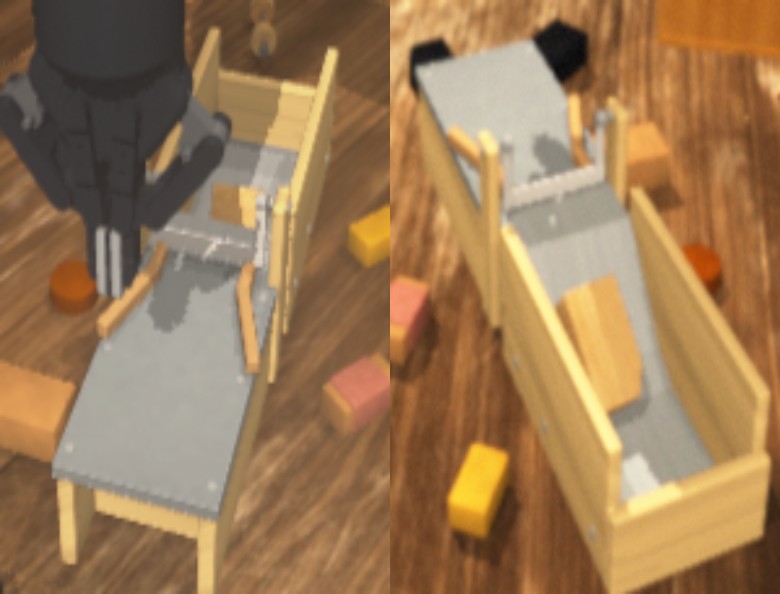

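The flap is shut and the arm is clear. The offcut hasn't moved between the two views, so I'll check whether it lies in the tray or is hung up on the slope.

```bash
python3 - <<'E'
from go import *; from scipy.optimize import least_squares as ls
c=calibration("side"); cs=calibration("scene")
top=np.array([[-38,-22,28],[-38,22,28],[38,22,28],[38,-22,28]])/1e3
def corners(q):
    x,y,z,yaw,p=q; L=top@R.from_euler("ZY",[yaw,p]).as_matrix().T+[x,y,z]
    return place(C,L)
obs=np.array([[565,295],[613,278],[643,378],[604,416]],float); obs[:,0]=205+(obs[:,0]-390)*160/390; obs[:,1]=165+obs[:,1]*190/594
so=np.array([[212,184],[212,222],[258,228]],float)/[2.6,3.3]+[230,120]
print("scene px of top",so.round(0).tolist())
r=ls(lambda q:(proj(c,corners(q))-obs).ravel(),[.16,0,.01,.1,.2]); print("free fit",r.x.round(3),"res",r.fun.round(1))
for n,q in dict(flat=[.165,0,.008,0,0],slope=[.085,0,.035,0,.785],lean=[.13,0,.025,0,.4]).items():
    for nm,cc,X0,sc in(("side",c,(205,165),(390/160,594/190)),("scene",cs,(230,120),(2.6,3.3))):
        print(n,nm,((proj(cc,corners(q))-X0)*sc+[390 if nm=="side" else 0,0]).round(0).tolist())
print("obs side",((obs-[205,165])*[390/160,594/190]+[390,0]).tolist())
E
```

```text
scene px of top [[312.0, 176.0], [312.0, 187.0], [329.0, 189.0]]
free fit [ 0.051  0.013 -0.007  0.242  0.886] res [ 1.   1.2 -1.1 -1.5  0.6  1.7 -0.6 -1.4]
flat side [[590.0, 383.0], [642.0, 364.0], [689.0, 447.0], [634.0, 469.0]]
flat scene [[263.0, 202.0], [215.0, 192.0], [234.0, 133.0], [281.0, 143.0]]
slope side [[565.0, 273.0], [617.0, 256.0], [644.0, 379.0], [592.0, 398.0]]
slope scene [[254.0, 189.0], [202.0, 178.0], [216.0, 198.0], [264.0, 208.0]]
lean side [[579.0, 322.0], [632.0, 304.0], [671.0, 416.0], [617.0, 437.0]]
lean scene [[260.0, 185.0], [210.0, 174.0], [227.0, 154.0], [275.0, 163.0]]
obs side [[565.0, 294.99999999999994], [613.0, 278.0], [643.0, 377.9999999999999], [604.0, 416.0000000000001]]
```

```bash
python3 - <<'E'
from station import *; import cv2
cv2.imwrite("pics/q0.png",get_image("side"))
E
```

arm_command(
  series=[
    [-1,0,0,0,0],
    [-1,0,0,0,0],
    [-1,0,0,0,0],
    [-1,0,0,0,0],
    [-1,0,0,0,0],
    [-1,0,0,0,0],
    [-1,0,0,0,0],
    [-1,0,0,0,0],
    [-1,0,0,0,0],
    [-1,0,0,0,0],
  ],
)

```text
clock: 10.35
eef_pos: [0.476, 0.2047, 0.2383]
tcp_rot: [-1.657, -2.669, -0.0]
force: [-0.6, -0.6, 0.3]
finger_gap: -0.0
finger_force: 0.0
```

```bash
python3 - <<'E'
from station import *; import cv2,numpy as np
from h import *
from go import C
b=get_image("side"); cv2.imwrite("pics/q1.png",b); a=cv2.imread("pics/q0.png")
d=cv2.absdiff(a,b)[240:310,265:320].max(2); print("diff",d.mean(),d.max(),(d>25).sum())
# wooden-coloured region inside tray: contour polygon
hsv=cv2.cvtColor(cv2.resize(b[230:320,250:330],None,fx=8,fy=8,interpolation=cv2.INTER_CUBIC),cv2.COLOR_BGR2HSV)
im=cv2.resize(b[228:320,255:355],None,fx=6,fy=6,interpolation=cv2.INTER_CUBIC)
c=calibration("side")
def L(p,col):
    q=((proj(c,place(C,np.array(p)/1e3))-[255,228])*6).astype(int); cv2.polylines(im,[q.reshape(-1,1,2)],False,col,1)
for s in(-50,50): L([[40,s,80],[112,s,8],[125,s,8],[240,s,8]],(255,0,0))
L([[125,-50,8],[125,50,8]],(0,0,255)); L([[112,-50,8],[112,50,8]],(0,255,0)); L([[240,-50,8],[240,50,8]],(255,0,0))
cv2.imwrite("pics/q2.png",im)
E
```

```text
diff 2.5516883116883116 11 0
```

View pics/q2.png

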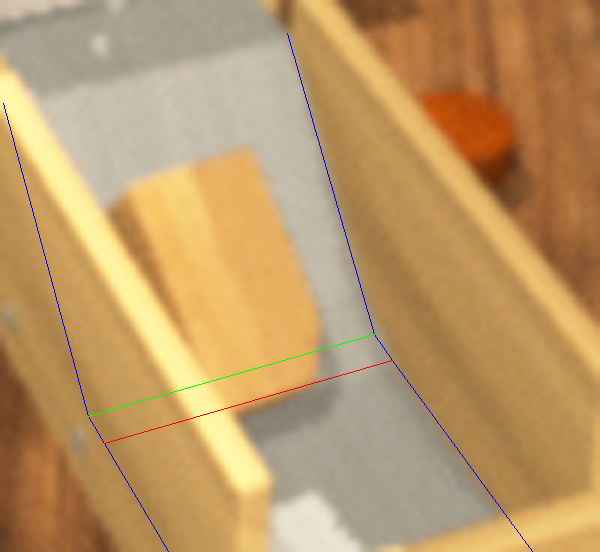

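The overlay shows the block at rest with its rear top edge from (130,190) to (250,150) and its front-left edge from (322,315) to (318,375). The foot of the slope is at the green line. I'll fit the pose with these corners.

```bash
python3 - <<'E'
from go import *; from scipy.optimize import least_squares as ls
c=calibration("side")
T=np.array([[-38,-22,28],[-38,22,28],[38,22,28],[38,22,0],[-38,-22,0]])/1e3
obs=np.array([[130,190],[250,150],[322,315],[318,375],[108,212]])/6+[255,228]
W=lambda q,L:L@R.from_euler("ZY",[q[3],q[4]]).as_matrix().T+q[:3]
for k in (5,4):
  for x0 in([.1,0,.03,0,.7],[.13,0,.02,0,.3]):
    r=ls(lambda q:(proj(c,place(C,W(q,T[:k])))-obs[:k]).ravel(),x0)
    print(r.x.round(3),"res",r.fun.round(1),"\n bottom corners mm",(1e3*W(r.x,np.array([[-38,-22,0],[-38,22,0],[38,22,0],[38,-22,0]])/1e3)).round(0).tolist())
# resting-on-slope family: rear bottom edge on x+z=120, front bottom edge at z=8
def q2(a): 
    p=a[0]; zr=8+76*np.sin(p); xr=120-zr; return np.array([(xr+38*np.cos(p))/1e3,a[1],(8+38*np.sin(p))/1e3,a[2],p])
r=ls(lambda a:(proj(c,place(C,W(q2(a),T)))-obs).ravel(),[.5,0,0]); print("lean",r.x.round(3),q2(r.x).round(3),r.fun.round(1))
E
```

```text
[ 0.03   0.032 -0.035 -0.02   0.293] res [-0.5 -2.2 -1.2 -0.2  0.8  1.6 -0.8 -1.   1.6  1.8] 
 bottom corners mm [[-7.0, 10.0, -24.0], [-6.0, 54.0, -24.0], [67.0, 53.0, -46.0], [66.0, 9.0, -46.0]]
[ 0.03   0.032 -0.035 -0.02   0.293] res [-0.5 -2.2 -1.2 -0.2  0.8  1.6 -0.8 -1.   1.6  1.8] 
 bottom corners mm [[-7.0, 10.0, -24.0], [-6.0, 54.0, -24.0], [67.0, 53.0, -46.0], [66.0, 9.0, -46.0]]
[ 0.045  0.026 -0.025 -0.086  0.126] res [-0.3 -1.3 -0.3  1.4  0.6  0.3 -0.1 -0.4] 
 bottom corners mm [[6.0, 7.0, -20.0], [9.0, 51.0, -20.0], [85.0, 45.0, -30.0], [81.0, 1.0, -30.0]]
[ 0.045  0.026 -0.025 -0.086  0.126] res [-0.3 -1.3 -0.3  1.4  0.6  0.3 -0.1 -0.4] 
 bottom corners mm [[6.0, 7.0, -20.0], [9.0, 51.0, -20.0], [85.0, 45.0, -30.0], [81.0, 1.0, -30.0]]
lean [ 0.659 -0.003  0.213] [ 0.095 -0.003  0.031  0.213  0.659] [-0.5 -1.4 -1.5 -3.   5.   5.6 -0.5 -0.6 -2.2 -0.6]
```

The block is at rest, leaning about 38° with its rear still on the slope, so it isn't properly down in the tray. The flap is already shut. I'll nudge the block the rest of the way from above, with the tool turned so the gripper's wide side lies along the chute.

arm_command(
  series=[
    [-1,-2,0,0,-0.14],
    [-1,-5,0,0,-0.28],
    [-1,-8,0,0,-0.42],
    [-1,-11,0,0,-0.56],
    [-1,-14,0,0,-0.7],
    [-1,-17,0,0,-0.84],
    [-1,-20,0,0,-0.98],
    [-1,-23,0,0,-1.12],
    [-1,-26,0,0,-1.26],
    [-1,-28,0,0,-1.4],
  ],
)

```text
clock: 11.4
eef_pos: [0.6008, -0.048, 0.238]
tcp_rot: [0.46, -3.107, 0.0]
force: [0.2, -0.2, -0.0]
finger_gap: -0.0001
finger_force: 0.0
```

arm_command(
  series=[
    [-1,0,0,0,-0.1],
    [-1,0,0,0,-0.17],
    [-1,0,0,0,-0.17],
    [-1,0,0,0,-0.17],
  ],
)

```text
clock: 11.8
eef_pos: [0.6002, -0.0462, 0.2382]
tcp_rot: [0.712, -3.06, -0.0]
force: [-0.9, -0.1, 0.6]
finger_gap: -0.0
finger_force: 0.0
```

```bash
python3 go.py 52 0 100; python3 go.py 97 0 42
```

```text
t 11.8 chute pos [ 52.6   0.6 238.2] F [-0.9 -0.1  0.6] gap -0.0 tilt [ 0.  0. -1.] j [-0.08  0.22  0.34  1.69  0.   -0.53]
shift cm [ 0.05  0.06 13.82] turn 1.571
t 11.8 chute pos [ 52.6   0.6 238.2] F [-0.9 -0.1  0.6] gap -0.0 tilt [ 0.  0. -1.] j [-0.08  0.22  0.34  1.69  0.   -0.53]
shift cm [ 0.05 -4.44 19.62] turn 1.571
```

arm_command(
  series=[
    [-1,0,0,4,0],
    [-1,0,0,8,0],
    [-1,0,0,11,0],
    [-1,0,0,13,0],
    [-1,0,0,14.5,0],
    [-1,0,0,15.2,0],
    [-1,0,0,15.2,0],
    [-1,0,0,15.2,0],
  ],
)

```text
clock: 12.6
eef_pos: [0.6008, -0.0462, 0.0874]
tcp_rot: [-0.714, 3.058, -0.001]
force: [0.3, -0.8, -0.5]
finger_gap: -0.0001
finger_force: 0.0
```

arm_command(
  series=[
    [-1,0,-0.5,0.5,0],
    [-1,0,-1,1,0],
    [-1,0,-1.5,1.5,0],
    [-1,0,-2,2,0],
    [-1,0,-2.4,2.4,0],
    [-1,0,-2.4,2.4,0],
  ],
)

```text
clock: 13.2
eef_pos: [0.6106, -0.0683, 0.0613]
tcp_rot: [0.714, -3.058, -0.001]
force: [-0.8, -0.5, 0.7]
finger_gap: -0.0002
finger_force: 0.0
```

```bash
python3 go.py 97 0 41; python3 - <<'E'
from station import *; import cv2
b=get_image("side"); cv2.imwrite("pics/r0.png",b); d=cv2.absdiff(cv2.imread("pics/q1.png"),b)[262:305,280:335].max(2); print((d>25).sum())
E
```

```text
t 13.2 chute pos [77.1  0.2 61.3] F [-0.8 -0.5  0.7] gap -0.0002 tilt [ 0.001  0.001 -1.   ] j [-0.11  0.24  0.02  1.35 -0.   -0.57]
shift cm [ 0.02 -2.    2.03] turn 1.572
625
```

arm_command(
  series=[
    [-1,0,-0.5,0.5,0],
    [-1,0,-1,1,0],
    [-1,0,-1.5,1.5,0],
    [-1,0,-2,2,0],
    [-1,0,-2,2,0],
    [-1,0,-2,2,0],
  ],
)

```text
clock: 13.85
eef_pos: [0.6197, -0.0858, 0.0421]
tcp_rot: [0.714, -3.059, -0.0]
force: [-0.9, -0.5, -1.0]
finger_gap: -0.0001
finger_force: 0.0
```

arm_command(
  series=[
    [-1,0,0.5,-1,0],
    [-1,0,1,-3,0],
    [-1,0,2,-6,0],
    [-1,0,2,-10,0],
    [-1,0,2,-14,0],
    [-1,0,2,-18,0],
    [-1,14,2,-20,0],
    [-1,18,2,-20,0],
    [-1,20,2,-20,0],
    [-1,20,2,-20,0],
  ],
)

```text
clock: 14.85
eef_pos: [0.4307, -0.1559, 0.2433]
tcp_rot: [-0.716, 3.058, -0.001]
force: [0.5, -1.2, 0.6]
finger_gap: -0.0001
finger_force: 0.0
```

```bash
python3 - <<'E'
from go import *; from station import get_image; import cv2
rel(0,0,88)
c=calibration("side"); b=get_image("side"); cv2.imwrite("pics/r1.png",b); cv2.imwrite("pics/r1s.png",get_image("scene"))
for s0 in("q1","r0"):
    d=cv2.absdiff(cv2.imread(f"pics/{s0}.png"),b)[262:305,280:335].max(2); print(s0,(d>25).sum())
# bystander and flap changes vs start
a=cv2.imread("pics/side0.png"); d=(cv2.absdiff(a,b).max(2)>40)
for n,(x,y) in dict(sander=(209,266),wax=(242,321),cork=(311,216),rosin=(333,252),flapR=(253,226),bar=(272,222),flapL=(291,212)).items(): print(n,d[y-12:y+12,x-12:x+12].sum())
hsv=cv2.cvtColor(b,cv2.COLOR_BGR2HSV)
m=((hsv[...,1]>80)&(hsv[...,2]>90)).astype(np.uint8)
# wood-coloured pixels on the floor/slope interior (saturated), as area per chute-x strip at floor height y in -20..40
pts=[(x,y) for x in range(45,240,10) for y in range(-30,41,10)]
for x in range(45,240,10):
    z=max(8,120-x); row=[int(hsv[int(v),int(u),1]) for u,v in proj(c,place(C,[[x/1e3,y/1e3,z/1e3] for y in range(-30,41,10)]))]; print(x,row)
E
```

```text
t 14.85 chute pos [  76.2 -200.   243.3] F [ 0.5 -1.2  0.6] gap -0.0001 tilt [-0.001 -0.001 -1.   ] j [-0.35 -0.13 -0.01  1.69 -0.   -0.81]
shift cm [-20.01   7.58  15.54] turn 1.574
q1 1269
r0 1028
sander 0
wax 0
cork 0
rosin 0
flapR 0
bar 0
flapL 0
45 [37, 34, 35, 32, 35, 33, 32, 34]
55 [34, 33, 33, 33, 33, 35, 33, 31]
65 [74, 36, 32, 35, 33, 33, 32, 34]
75 [95, 32, 36, 33, 33, 32, 31, 35]
85 [99, 77, 33, 35, 31, 32, 33, 35]
95 [140, 89, 134, 115, 122, 122, 46, 35]
105 [137, 98, 130, 123, 122, 124, 104, 33]
115 [141, 114, 109, 125, 123, 125, 121, 35]
125 [137, 111, 111, 126, 123, 130, 107, 32]
135 [136, 123, 109, 127, 123, 128, 112, 26]
145 [139, 116, 101, 126, 123, 134, 42, 26]
155 [140, 132, 100, 130, 123, 130, 23, 25]
165 [138, 134, 158, 151, 152, 40, 27, 26]
175 [140, 138, 155, 150, 75, 33, 25, 27]
185 [134, 73, 37, 33, 36, 34, 26, 27]
195 [126, 59, 39, 36, 43, 26, 29, 27]
205 [132, 88, 92, 88, 92, 89, 93, 90]
215 [140, 137, 139, 138, 136, 138, 135, 138]
225 [141, 140, 137, 138, 139, 137, 138, 140]
235 [136, 139, 140, 139, 139, 139, 140, 137]
```

The block's front foot is now at chute x ≈ 180, so it lies in the tray. The flap and the four bystanders show no change from the start, and the arm is clear.

```bash
python3 -c "
from station import *
print(close_job())"
```

```text
the job is handed in; nothing more can be done
None
```

The offcut went under the flap and down the slope but came to rest leaning on it, so after the flap had shut I nudged it from above into the catch tray; the flap is shut, the bystanders look unmoved in the side camera, and the job was handed in at about 15 s with no verdict returned.

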